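# Build the sieve column on the shaker

## Task

Build the sieve column upright on the seat of the white shaker, one piece at a time from the bottom: first the silver receiver pan, then the blue fine sieve, the yellow medium sieve, the red coarse sieve, and last the black lid, each seated fully home in the one below. Leave the torn green sieve, the beaker, the crucible and the jar standing where they are, and let go of the finished column.

Things in the scene. Friction and masses are not known exactly. Their poses are not given: they have to be found in the camera images.
- pan: Receiver pan: round dish, silver rim, plain white floor, no mesh. 60 mm diameter, 34 mm high, about 120 g. Origin: centre of underside, z up. 0 to 7 mm: tapered foot (43 mm diameter at bottom, 50 at 6 mm); 7 mm: shoulder; 7 to 34 mm: plain 60 mm cylinder to grip across from above, any direction. Rim 3.5 mm thick round a recess 53 mm wide, 14 mm deep. Starts upright on the bench, like all pieces.
- fine: Fine sieve: blue rim, grey floor of dense mesh (2 mm pitch). Shape, size, mass and origin as the pan. Its foot enters the recess of the piece below until shoulder rests on rim; its origin is then 27 mm above the origin of the piece below (the same for every sieve and the lid). 1.5 mm play all round when home; the taper lets it enter up to about 4 mm off centre.
- medium: Medium sieve: yellow rim, mesh of 5 mm pitch over a black ground. Shape, size (60 mm diameter, 34 mm high), mass and origin (centre of underside) as the pan and the fine sieve.
- coarse: Coarse sieve: red rim, wide mesh of 10 mm pitch over a black ground. Shape, size (60 mm diameter, 34 mm high), mass and origin (centre of underside) as the pan and the fine sieve.
- lid: Lid of the column: black disc, 60 mm diameter, with a round black knob in the middle. Origin: centre of underside, z up. 0 to 7 mm: the same tapered foot as the pan; 7 to 14 mm: disc; 14 to 17 mm: thin neck; 17 to 41 mm: upright knob, 22 mm diameter, to grip from above in any direction. About 100 g.
- seat (a point): Seat of the sieve shaker: centre of the black collar on a fixed white machine (140 mm square, 50 mm high), at the level of the collar's top, 60 mm above the bench; z up. Collar 68 mm outer, 53 mm inner diameter, 10 mm deep. With the pan's shoulder home on it, the pan's origin is 7 mm below this point. The grey box with white plate on the other side is a hotplate.
- spare: Spare sieve with torn mesh, green rim, not to be used: same shape, size and origin as the others. Stays where it stands.
- beaker: Bystander: small clear glass beaker, 44 mm in diameter at the rim, 58 mm high; origin at the centre of its underside. Stays where it stands.
- crucible: Bystander: orange-brown fireclay crucible, 44 mm in diameter at the rim, 36 mm high; origin at the centre of its underside. Stays where it stands.
- jar: Bystander: closed amber glass jar with paper label and white cap, 42 mm in diameter, 55 mm high; origin at the centre of its underside. Stays where it stands.
There are look-alikes about, which are no part of the job. Leave any purple look-alike of the coarse alone.

How it is judged:
On the way, in this order (a step that is already met when the one before it is completed fails the run):
1. the pan sits upright and fully home in the seat of the shaker (horizontal distance between pan and seat below 0.006 m and z of pan in the frame of seat between -0.0095 and -0.0045 m and angle between pan's own z axis and vertical below 0.08 rad), for 0.2 s.
2. the blue fine sieve sits upright and fully home in the pan (horizontal distance between fine and pan below 0.006 m and z of fine in the frame of pan between 0.0245 and 0.0295 m and angle between fine's own z axis and vertical below 0.08 rad), for 0.2 s.
3. the yellow medium sieve sits upright and fully home in the fine sieve (horizontal distance between medium and fine below 0.006 m and z of medium in the frame of fine between 0.0245 and 0.0295 m and angle between medium's own z axis and vertical below 0.08 rad), for 0.2 s.
4. the red coarse sieve sits upright and fully home in the medium sieve (horizontal distance between coarse and medium below 0.006 m and z of coarse in the frame of medium between 0.0245 and 0.0295 m and angle between coarse's own z axis and vertical below 0.08 rad), for 0.2 s.
5. the lid sits upright and fully home in the coarse sieve (horizontal distance between lid and coarse below 0.006 m and z of lid in the frame of coarse between 0.0245 and 0.0295 m and angle between lid's own z axis and vertical below 0.08 rad), for 0.2 s.
At the end, for the whole second after the job is handed in: Pan in seat, then fine, medium, coarse, lid: each within 6 mm of the axis and 2.5 mm of the seated height (27 mm pitch; pan 7 mm below seat point), tilt under 0.08 rad, at rest, released; spare, beaker, crucible, jar moved under 30 mm, tilt under 0.5 rad (all of step 1 and all of step 2 and all of step 3 and all of step 4 and all of step 5 and linear speed of each of pan, fine, medium, coarse, lid below 0.02 m/s and contact force between each of pan, fine, medium, coarse, lid and the fingers below 0.1 N and not (distance of spare from where it was at the start of the episode above 0.03 m or angle between spare's own z axis and vertical above 0.5 rad) and not (distance of beaker from where it was at the start of the episode above 0.03 m or angle between beaker's own z axis and vertical above 0.5 rad) and not (distance of crucible from where it was at the start of the episode above 0.03 m or angle between crucible's own z axis and vertical above 0.5 rad) and not (distance of jar from where it was at the start of the episode above 0.03 m or angle between jar's own z axis and vertical above 0.5 rad)); the robot touches nothing.
It fails at once if the spare green sieve is shifted by more than 30 mm or knocked over (distance of spare from where it was at the start of the episode above 0.03 m or angle between spare's own z axis and vertical above 0.5 rad).
It fails at once if the beaker is shifted by more than 30 mm or knocked over (distance of beaker from where it was at the start of the episode above 0.03 m or angle between beaker's own z axis and vertical above 0.5 rad).
It fails at once if the crucible is shifted by more than 30 mm or knocked over (distance of crucible from where it was at the start of the episode above 0.03 m or angle between crucible's own z axis and vertical above 0.5 rad).
It fails at once if the jar is shifted by more than 30 mm or knocked over (distance of jar from where it was at the start of the episode above 0.03 m or angle between jar's own z axis and vertical above 0.5 rad).
It also fails if it takes over 128 s, if anything falls off the work surface, if the arm or the gripper's body presses on something with over 40 N, if the wrist force passes 120 N, or if a joint passes its speed limit or range.

## Robot

A 7-joint arm with a two-finger parallel gripper is mounted at the origin on the work surface. World frame = base frame: x ahead of the robot, y to its left, z up, the work surface at z = 0. Lengths are in m, angles in rad, forces in N, time in s.
With the tool pointing down it reaches from about 0.425 to 0.95 m from the base axis. Payload 16.7 kg.
Tool frame: the origin (TCP) lies at the very end of the fingers, on their centre line; the grasp point (between the pads) lies 19 mm behind it; z points along the fingers, y is the direction in which the jaws open and shut (so a half turn about z gives the same grasp; the last joint's range is limited). The gripper opens to 94 mm and grips with 3 to 60 N. Pads are 16 mm wide; open, the fingers measure 119 mm over their backs; the gripper's body (75 mm by 177 mm) begins 78 mm behind the grasp point.
Start: joints at [0.98, 0.426, 0.074, 1.606, -0.034, 1.111, -0.067], TCP at [0.289, -0.61, 0.205] pointing down, gripper open.
Joint ranges: [-2.85, 2.85], [-0.5, 2.14], [-1.23, 1.37], [0.21, 2.46], [-1.02, 4.16], [0.16, 2.05], [-2.73, 2.73]. Speed limits (rad/s): [1.89, 1.89, 2.39, 2.39, 3.01, 3.01, 3.01].

## Interface

Orientations are given as a unit quaternion [x, y, z, w].
In Python, from cell import manip gives the robot as it stands.
- The arm moves only by the tool move_arm, never from a script. Its argument "moves" is a list of rows, each a list of 3 entries, a list of its own where there are three numbers: the gripper command: -1 is shut, 1 is fully open, values between are in proportion, then the shift along the world's x, y, z scaled (see below), then the turn, a rotation vector about the world's x, y, z scaled (see below). A call has 1 to 12 rows; each row is the pose to reach, as a shift and turn from the pose measured when the call began; what a row does not reach only later rows make up. The controller multiplies each number of a shift by 0.12 m and each number of a turn by 120 degrees. A row lasts 1/12 s, in which the tool goes at most 41.7 mm and 7.16 degrees, less where a joint would pass 70% of its speed; a pose out of reach is approached as far as the arm can. A call with a number of a shift or a turn outside -1 to 1 is refused whole. A call with a gripper value outside its range is refused whole. The fingers move at their own pace and stop on an object; the grip force is fixed at half the most. Time passes only in rows, so rows that repeat a pose let the fingers close. It gives the time, the measured TCP pose, the force and the opening at its end, in the units of the state.
- manip.get_state(): the state, without advancing time (a new reading comes with each control period).
- manip.snapshot(name): name is "scene" or "top"; returns (picture, depth): 420x560x3 uint8, red, green, blue; 420x560 float32, m along the optical axis (not along the pixel's ray), 0 where there is no reading.
- manip.get_calibration(name): a dict with "camera_matrix" (3x3 intrinsics, pixels), "extrinsics" (4x4, takes a point from world to camera coordinates). Camera axes: x right, y down, z forward; pixel columns grow to the right and rows downward; lengths in m; the calibration is good to about 2 mm. A picture is of the moment at which its call begins. get_calibration takes no time and is no camera call.
- manip.job_done(): hands the job in, once; it reports no verdict.
The state is a dict: "time": time; "joints": joint angles; "qvel": joint speeds; "joint_efforts": joint torques, N m; "eef_pos": TCP position; "orientation": TCP orientation; "force": force on the tool from outside, world axes, zero at the start; "wrist_torque": the same for the moment, N m; "opening": finger opening in m.
Only numpy, scipy, OpenCV 4.12 (cv2) and the standard library are available. Lean on these libraries where they do the work, as an engineer would, in place of code of your own. Each camera call takes 0.05 s, during which the arm holds its last target.

## Working session

There is one attempt and no reset: what is moved stays moved. The work goes in short steps, Python scripts to look and compute and a tool call to move; the robot and the scene stay as the last step left them, time stands still between calls to the robot, and variables do not carry over. Pictures are saved under pics/ and viewed, and the job is handed in when it is done.

Besides the shell and the picture viewer there is one more tool, called after ">>>" as a command line: name --argument value ..., lists and objects as JSON in quotes. move_arm: Moves the arm, as the interface text tells. Shifts and turns lie within -1 to 1; 1 stands for 0.12 m of shift or 120 degrees of turn. Its arguments: {"type":"object","properties":{"moves":{"type":"array"}},"required":["moves"]}

```bash
ls; mkdir -p pics; python3 - <<'E'
from cell import manip
import cv2, numpy as np
s=manip.get_state(); print(s)
for n in("scene","top"):
    im,d=manip.snapshot(n); cv2.imwrite(f"pics/{n}0.png",im[:,:,::-1]); np.savez(f"{n}0.npz",im=im,d=d)
    c=manip.get_calibration(n); print(n,c)
E
```

```text
pics
{'time': 0.0, 'joints': array([ 0.97949213,  0.42672262,  0.07384328,  1.60664088, -0.03407844,
        1.11081674, -0.06712986]), 'qvel': array([ 1.90107368e-05, -1.24374974e-03, -2.04686124e-04, -8.99725301e-04,
       -1.10930382e-04, -1.05704776e-03,  1.82763827e-03]), 'joint_efforts': array([ 4.29234397e-04, -9.35845470e+01,  3.66698407e+00, -4.54196727e+01,
       -4.87153977e-02,  2.03652709e-02,  1.87512028e-04]), 'eef_pos': array([ 0.2883787 , -0.60978194,  0.20476672]), 'orientation': array([ 9.75705017e-01,  2.19087378e-01, -2.00581752e-04, -6.33319422e-04]), 'force': array([-0.05487328,  0.43038089, -0.30496727]), 'wrist_torque': array([ 0.04083754, -0.01825516, -0.00756871]), 'opening': 0.09408155620243154}
scene {'camera_matrix': array([[540.20269755,   0.        , 284.9753535 ],
       [  0.        , 540.20269755, 206.93540812],
       [  0.        ,   0.        ,   1.        ]]), 'extrinsics': array([[-0.06704356,  0.99772988,  0.00634488,  0.03427522],
       [ 0.78075069,  0.05642074, -0.62229018, -0.41476165],
       [-0.62123548, -0.03676678, -0.78276093,  1.66107567],
       [ 0.        ,  0.        ,  0.        ,  1.        ]])}
top {'camera_matrix': array([[445.28901688,   0.        , 280.01771278],
       [  0.        , 445.28901688, 209.40593167],
       [  0.        ,   0.        ,   1.        ]]), 'extrinsics': array([[ 0.01507358, -0.99957972,  0.02476231, -0.02274757],
       [-0.98510295, -0.019089  , -0.17090283,  0.57554259],
       [ 0.17130369, -0.0218173 , -0.98497667,  1.05768873],
       [ 0.        ,  0.        ,  0.        ,  1.        ]])}
```

View pics/scene0.png

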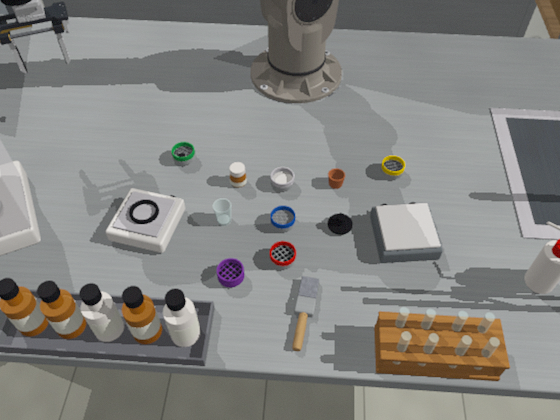

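View pics/top0.png

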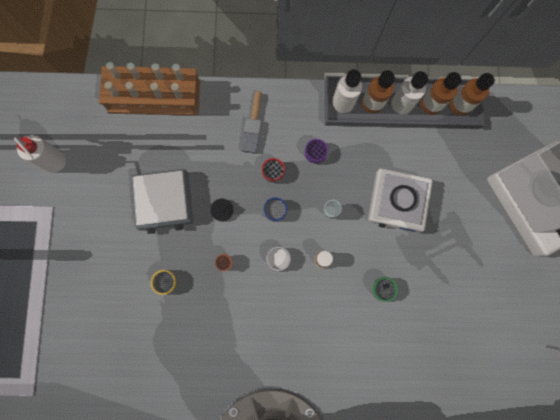

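```bash
cat > h.py <<'E'
import numpy as np, cv2
from cell import manip
def cal(n):
    c=manip.get_calibration(n); return c["camera_matrix"],c["extrinsics"]
def cloud(n,d):
    K,T=cal(n); R,t=T[:3,:3],T[:3,3]
    v,u=np.mgrid[:d.shape[0],:d.shape[1]]
    p=np.stack([(u-K[0,2])/K[0,0]*d,(v-K[1,2])/K[1,1]*d,d],-1)
    w=(p-t)@R; w[d==0]=np.nan
    return w
def ray(n,px,z):
    K,T=cal(n); R,t=T[:3,:3],T[:3,3]
    px=np.atleast_2d(px).astype(float)
    r=np.c_[(px[:,0]-K[0,2])/K[0,0],(px[:,1]-K[1,2])/K[1,1],np.ones(len(px))]@R
    C=-R.T@t
    return C+r*((z-C[2])/r[:,2])[:,None]
def proj(n,P):
    K,T=cal(n); q=np.atleast_2d(P)@T[:3,:3].T+T[:3,3]; q=q@K.T
    return q[:,:2]/q[:,2:]
def fitc(P):
    """algebraic circle fit with trimming"""
    P=P[:,:2]
    for _ in range(6):
        A=np.c_[2*P,np.ones(len(P))]; s=np.linalg.lstsq(A,(P**2).sum(1),rcond=None)[0]
        c=s[:2]; r=np.sqrt(s[2]+c@c); e=abs(np.hypot(*(P-c).T)-r)
        P=P[e<max(0.002,2*e.std())]
    return c,r,len(P)
E
cat > m.py <<'E'
from h import *
px={"scene":dict(pan=(282,178),fine=(283,218),medium=(393,165),coarse=(283,253),lid=(340,224),spare=(183,151),beaker=(222,212),crucible=(336,178),jar=(238,174),purple=(230,272),collar=(145,212)),
"top":dict(pan=(279,258),fine=(276,209),medium=(163,281),coarse=(273,169),lid=(222,210),spare=(385,288),beaker=(332,208),crucible=(223,262),jar=(325,259),purple=(316,151),collar=(403,198))}
zt=dict(pan=.034,fine=.034,medium=.034,coarse=.034,spare=.034,purple=.034,lid=.041,collar=.06,beaker=.058,crucible=.036,jar=.055)
for n in px:
    f=np.load(n+"0.npz"); w=cloud(n,f["d"])
    for k,(u,v) in px[n].items():
        z=zt[k]; c=ray(n,(u,v),z)[0]
        m=(np.hypot(w[...,0]-c[0],w[...,1]-c[1])<.05)&(abs(w[...,2]-z)<.004)
        P=w[m]
        if len(P)<8: print(n,k,c.round(3),"few",len(P),np.nanmax(w[v-8:v+8,u-8:u+8,2])); continue
        (x,y),r=cv2.minEnclosingCircle(P[:,:2].astype(np.float32))
        cc,rr,nn=fitc(P)
        print(n,k,c[:2].round(3),"enc",np.round((x,y,r),4),"fit",cc.round(4),round(rr,4),nn,len(P))
E
python3 m.py
python3 - <<'E'
import cv2
for n,(x,y,w,h) in dict(scene=(80,130,350,160),top=(140,130,300,180)).items():
    im=cv2.imread(f"pics/{n}0.png")[y:y+h,x:x+w]; cv2.imwrite(f"pics/{n}0c.png",cv2.resize(im,(800,int(800*h/w)),interpolation=cv2.INTER_CUBIC))
E
```

```text
scene pan [ 0.467 -0.011] enc [ 0.4553 -0.0138  0.0325] fit [ 0.4562 -0.0121] 0.0282 70 95
scene fine [0.592 0.001] enc [ 0.5807 -0.002   0.0315] fit [ 0.5815 -0.0026] 0.028 85 113
scene medium [0.402 0.268] enc [0.3958 0.2685 0.0322] fit [0.3951 0.2676] 0.0283 81 104
scene coarse [0.69  0.007] enc [0.6844 0.0038 0.0313] fit [0.6849 0.0046] 0.028 114 127
scene lid [0.605 0.133] enc [0.581  0.1345 0.0112] fit [0.5813 0.1339] 0.0084 34 56
scene spare [ 0.392 -0.273] enc [ 0.3836 -0.2773  0.0321] fit [ 0.3852 -0.2775] 0.0281 71 95
scene beaker [ 0.603 -0.14 ] enc [ 0.5815 -0.1467  0.0233] fit [ 0.5814 -0.145 ] 0.0206 64 83
scene crucible [0.459 0.123] enc [0.4445 0.1227 0.023 ] fit [0.4449 0.1229] 0.0197 52 74
scene jar [ 0.48  -0.118] enc [ 0.4576 -0.1244  0.0202] fit [ 0.4574 -0.1257] 0.0158 40 136
scene purple [ 0.747 -0.104] enc [ 0.7388 -0.1068  0.0304] fit [ 0.7391 -0.1071] 0.0281 118 139
scene collar [ 0.617 -0.316] enc [ 0.6122 -0.3246  0.036 ] fit [ 0.6108 -0.3225] 0.03 121 237
top pan [ 0.456 -0.013] enc [ 0.4554 -0.0113  0.0299] fit [ 0.4556 -0.0113] 0.028 92 92
top fine [ 0.
[... 178 characters left out ...]
83 0.006] enc [0.6839 0.0058 0.03  ] fit [0.6836 0.0056] 0.0281 92 100
top lid [0.573 0.132] enc [0.5799 0.1353 0.0106] fit [0.5795 0.1353] 0.0088 27 52
top spare [ 0.387 -0.275] enc [ 0.3845 -0.2763  0.0301] fit [ 0.3848 -0.2762] 0.028 108 116
top beaker [ 0.58  -0.141] enc [ 0.5808 -0.1441  0.0218] fit [ 0.5808 -0.1439] 0.0202 61 63
top crucible [0.444 0.125] enc [0.4439 0.1238 0.0217] fit [0.4439 0.124 ] 0.0196 74 83
top jar [ 0.455 -0.124] enc [ 0.4562 -0.124   0.019 ] fit [ 0.4564 -0.1239] 0.0151 56 178
top purple [ 0.734 -0.104] enc [ 0.7377 -0.106   0.0304] fit [ 0.7378 -0.1058] 0.0282 92 102
top collar [ 0.609 -0.319] enc [ 0.6136 -0.3221  0.0472] fit [ 0.6098 -0.3204] 0.0307 114 229
```

View pics/scene0c.png

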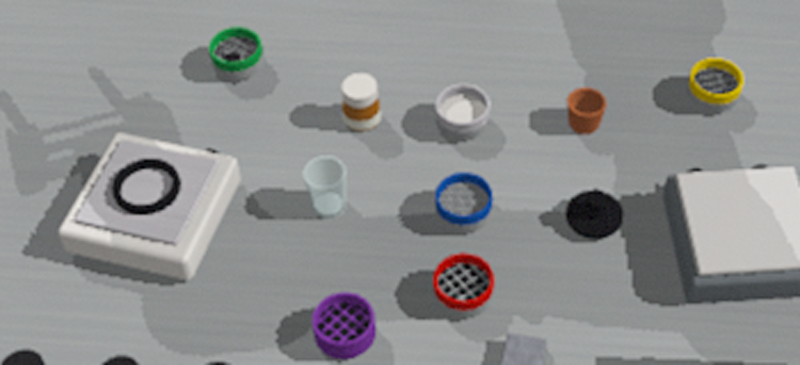

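View pics/top0c.png

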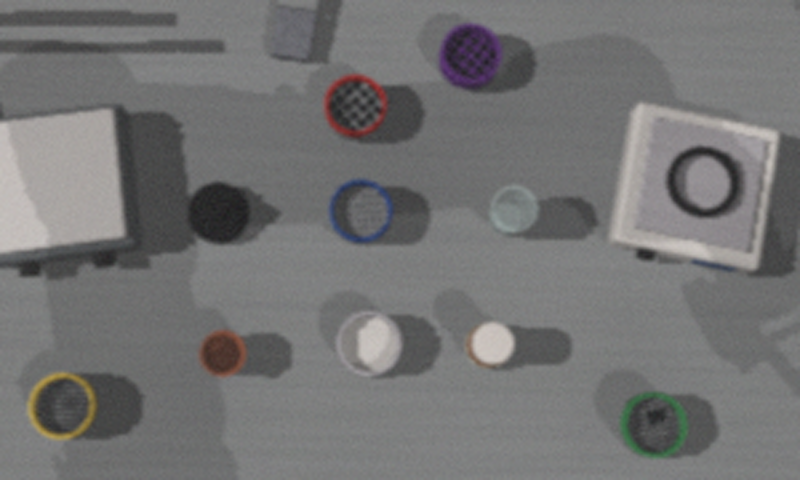

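>>> move_arm --moves '[[0.7,[0.3,0.33,0],[0,0,0]],[0.7,[0.6,0.66,0],[0,0,0]],[0.7,[0.8,1,0],[0,0,0]],[0.7,[0.8,1,0],[0,0,0]]]'

```text
time: 0.43
eef_pos: [0.3867, -0.4865, 0.2044]
orientation: [0.975, 0.22, 0.0, -0.001]
force: [0.4, -0.7, 0.7]
opening: 0.0798
```

>>> move_arm --moves '[[0.7,[0.2,0.33,0],[0,0,0]],[0.7,[0.4,0.66,0],[0,0,0]],[0.7,[0.57,1,0],[0,0,0]]]'

```text
time: 0.68
eef_pos: [0.4478, -0.38, 0.2042]
orientation: [0.975, 0.22, -0.0, -0.001]
force: [0.1, -0.6, 0.3]
opening: 0.0799
```

>>> move_arm --moves '[[0.7,[0,0.33,0],[0,0,0]],[0.7,[0,0.66,0],[0,0,0]],[0.7,[0,1,0],[0,0,0]]]'

```text
time: 0.93
eef_pos: [0.4474, -0.258, 0.2038]
orientation: [0.975, 0.22, -0.0, -0.001]
force: [0.8, 0.0, -0.1]
opening: 0.0798
```

>>> move_arm --moves '[[0.7,[0,0.33,0],[0,0,0]],[0.7,[0,0.66,0],[0,0,0]],[0.7,[0,1,0],[0,0,0]],[0.7,[0,1,0],[0,0,0]]]'

```text
time: 1.27
eef_pos: [0.4474, -0.1311, 0.2039]
orientation: [0.975, 0.224, -0.0, -0.002]
force: [1.5, 0.3, 0.5]
opening: 0.0799
```

>>> move_arm --moves '[[0.7,[0.03,0.33,0],[0,0,0]],[0.7,[0.05,0.66,0],[0,0,0]],[0.7,[0.07,0.99,-0.2],[0,0,0]],[0.7,[0.07,0.99,-0.5],[0,0,0]],[0.7,[0.07,0.99,-0.8],[0,0,0]],[0.7,[0.07,0.99,-0.9],[0,0,0]],[0.7,[0.07,0.99,-0.9],[0,0,0]],[0.7,[0.07,0.99,-0.9],[0,0,0]]]'

```text
time: 1.93
eef_pos: [0.4556, -0.0123, 0.0957]
orientation: [0.975, 0.224, -0.001, -0.002]
force: [-0.1, 1.1, 0.8]
opening: 0.08
```

>>> move_arm --moves '[[0.7,[0,0.01,-0.3],[0,0,0]],[0.7,[0,0.01,-0.6],[0,0,0]],[0.7,[0,0.01,-0.71],[0,0,0]],[0.7,[0,0.01,-0.71],[0,0,0]],[-1,[0,0.01,-0.71],[0,0,0]],[-1,[0,0.01,-0.71],[0,0,0]],[-1,[0,0.01,-0.71],[0,0,0]],[-1,[0,0.01,-0.71],[0,0,0]],[-1,[0,0.01,-0.71],[0,0,0]],[-1,[0,0.01,-0.71],[0,0,0]]]'

```text
time: 2.77
eef_pos: [0.4568, -0.0112, 0.0121]
orientation: [0.975, 0.224, 0.0, -0.002]
force: [-1.8, -0.1, 14.5]
opening: 0.0591
```

>>> move_arm --moves '[[-1,[0,0,0.1],[0,0,0]],[-1,[0,0,0.3],[0,0,0]],[-1,[0,0,0.6],[0,0,0]],[-1,[0,0,0.9],[0,0,0]],[-1,[0,0,0.9],[0,0,0]]]'

```text
time: 3.18
eef_pos: [0.4601, -0.011, 0.1266]
orientation: [0.975, 0.224, 0.005, -0.001]
force: [2.4, -0.4, -0.2]
opening: 0.0593
```

```bash
cat > snap.py <<'E'
from h import *
import sys
t=sys.argv[1]
print(manip.get_state()["force"].round(2), manip.get_state()["eef_pos"].round(4))
out=[]
for n in("scene","top"):
    im,d=manip.snapshot(n); np.savez(f"{n}_{t}.npz",im=im,d=d)
    p=manip.get_state()["eef_pos"]
    if len(sys.argv)>2: p=np.array(eval(sys.argv[2]))
    u,v=proj(n,p)[0].astype(int); u=min(max(u,70),490);v=min(max(v,70),350)
    out.append(cv2.resize(im[v-70:v+70,u-70:u+70,::-1],(400,400),interpolation=cv2.INTER_CUBIC)); print(n,"crop origin",u-70,v-70)
cv2.imwrite(f"pics/{t}.png",np.hstack(out))
E
python3 snap.py g1
```

```text
[ 2.4  -0.4  -0.19] [ 0.4601 -0.011   0.1266]
scene crop origin 212 80
top crop origin 209 184
```

View pics/g1.png

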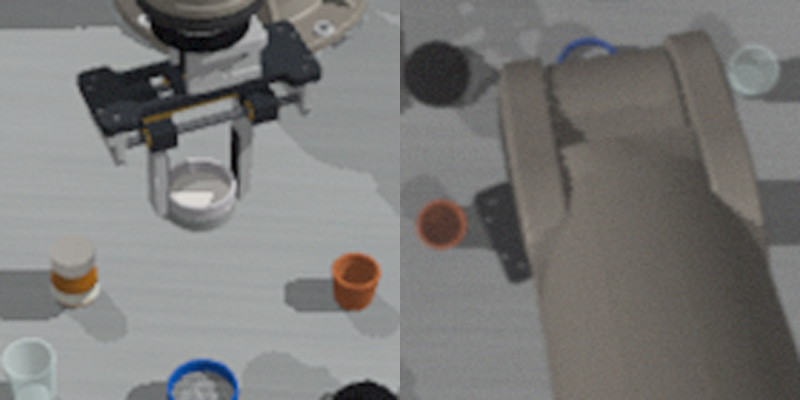

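>>> move_arm --moves '[[-1,[0.16,-0.33,0.1],[0,0,0]],[-1,[0.32,-0.66,0.2],[0,0,0]],[-1,[0.48,-1,0.2],[0,0,0]]]'

```text
time: 3.53
eef_pos: [0.511, -0.1214, 0.1466]
orientation: [0.974, 0.224, 0.003, -0.001]
force: [2.3, 0.7, -0.7]
opening: 0.0587
```

>>> move_arm --moves '[[-1,[0.16,-0.33,0],[0,0,0]],[-1,[0.32,-0.66,0],[0,0,0]],[-1,[0.48,-1,0],[0,0,0]]]'

```text
time: 3.78
eef_pos: [0.5645, -0.2348, 0.1457]
orientation: [0.974, 0.225, 0.002, -0.001]
force: [0.9, 1.1, -0.5]
opening: 0.0589
```

>>> move_arm --moves '[[-1,[0.18,-0.33,0],[0,0,0]],[-1,[0.38,-0.72,0],[0,0,0]],[-1,[0.38,-0.72,-0.2],[0,0,0]],[-1,[0.38,-0.72,-0.3],[0,0,0]],[-1,[0.38,-0.72,-0.3],[0,0,0]],[-1,[0.38,-0.72,-0.3],[0,0,0]],[-1,[0.38,-0.72,-0.3],[0,0,0]]]'

```text
time: 4.37
eef_pos: [0.6102, -0.3199, 0.1102]
orientation: [0.974, 0.225, 0.002, -0.001]
force: [0.3, -0.3, -0.9]
opening: 0.0592
```

```bash
python3 snap.py g2; python3 - <<'E'
from h import *
p=manip.get_state()["eef_pos"]
for n in("scene","top"):
    w=cloud(n,np.load(f"{n}_g2.npz")["d"])
    r=np.hypot(w[...,0]-p[0],w[...,1]-p[1])
    for a in np.arange(.0,.04,.003):
        m=(r<.036)&(abs(w[...,2]-p[2]-a)<.0015); print(n,round(a,4),m.sum(), w[m][:,:2].mean(0).round(3), w[m][:,:2].min(0).round(3),w[m][:,:2].max(0).round(3))
E
```

```text
[ 0.31 -0.3  -0.93] [ 0.6102 -0.3199  0.1102]
scene crop origin 69 125
top crop origin 340 123
scene 0.0 24 [ 0.631 -0.315] [ 0.592 -0.347] [ 0.641 -0.288]
scene 0.003 53 [ 0.614 -0.32 ] [ 0.583 -0.35 ] [ 0.642 -0.287]
scene 0.006 169 [ 0.608 -0.323] [ 0.582 -0.35 ] [ 0.641 -0.285]
scene 0.009 137 [ 0.609 -0.324] [ 0.581 -0.349] [ 0.639 -0.286]
scene 0.012 52 [ 0.616 -0.319] [ 0.581 -0.35 ] [ 0.639 -0.286]
scene 0.015 61 [ 0.606 -0.323] [ 0.581 -0.349] [ 0.639 -0.288]
scene 0.018 77 [ 0.611 -0.322] [ 0.579 -0.352] [ 0.638 -0.285]
scene 0.021 58 [ 0.614 -0.322] [ 0.582 -0.352] [ 0.641 -0.291]
scene 0.024 23 [ 0.611 -0.317] [ 0.585 -0.35 ] [ 0.64  -0.286]
scene 0.027 7 [ 0.607 -0.298] [ 0.599 -0.347] [ 0.633 -0.286]
scene 0.03 3 [ 0.614 -0.309] [ 0.603 -0.347] [ 0.632 -0.289]
scene 0.033 5 [ 0.614 -0.312] [ 0.602 -0.347] [ 0.632 -0.287]
scene 0.036 6 [ 0.612 -0.309] [ 0.603 -0.35 ] [ 0.632 -0.286]
scene 0.039 6 [ 0.613 -0.307] [ 0.602 -0.347] [ 0.634 -0.286]
top 0.0 1 [ 0.582 -0.331] [ 0.582 -0.331] [ 0.582 -0.331]<stdin>:7: RuntimeWarning: Mean of empty slice.
  ret = um.true_divide(
Traceback (most recent call last):
ValueError: zero-size array to reduction operation minimum which has no identity
```

View pics/g2.png

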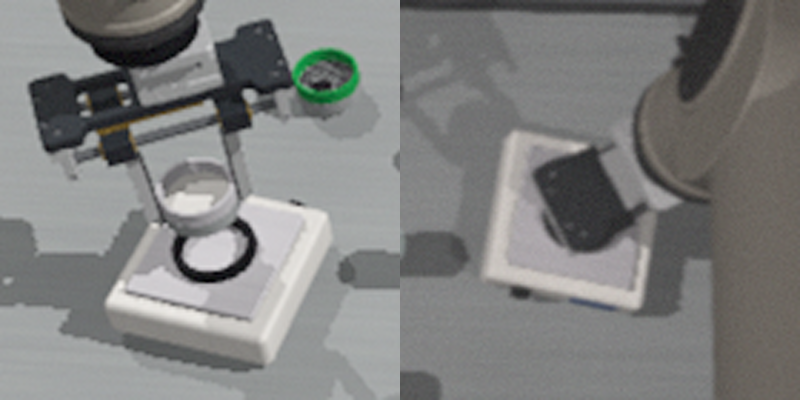

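```bash
python3 - <<'E'
from h import *
for n in("scene","top"):
    im=np.load(n+"0.npz")["im"]; u0,v0=dict(scene=(145,212),top=(403,198))[n]
    g=im.max(2); m=np.zeros_like(g); s=20; m[v0-s:v0+s,u0-s:u0+s]=(g[v0-s:v0+s,u0-s:u0+s]<75)*255
    cs,_=cv2.findContours(m,cv2.RETR_CCOMP,cv2.CHAIN_APPROX_NONE)
    for c in cs:
        if len(c)<20: continue
        P=ray(n,c[:,0,:],.06); print(n,len(c),[np.round(q,4) for q in fitc(P)], P[:,:2].min(0).round(4),P[:,:2].max(0).round(4))
p=manip.get_state()["eef_pos"]
w=cloud("scene",np.load("scene_g2.npz")["d"])
r=np.hypot(w[...,0]-p[0],w[...,1]-p[1])
m=(r<.034)&(abs(w[...,2]-p[2]-.0215)<.003)
print(fitc(w[m]), cv2.minEnclosingCircle(w[m][:,:2].astype(np.float32)))
E
```

```text
scene 76 [array([ 0.6151, -0.3202]), np.float64(0.0333), np.int64(73)] [ 0.581  -0.3533] [ 0.6492 -0.2868]
scene 58 [array([ 0.6153, -0.3199]), np.float64(0.026), np.int64(54)] [ 0.5897 -0.3472] [ 0.6409 -0.2927]
top 73 [array([ 0.6097, -0.3205]), np.float64(0.0324), np.int64(71)] [ 0.5784 -0.354 ] [ 0.6421 -0.2884]
top 61 [array([ 0.6094, -0.32  ]), np.float64(0.0273), np.int64(61)] [ 0.581  -0.3467] [ 0.6371 -0.2912]
(array([ 0.61096291, -0.32209391]), np.float64(0.02829338836827049), 97) ((0.6113497018814087, -0.3208315372467041), 0.03319573402404785)
```

```bash
python3 - <<'E'
from h import *
for n in("scene","top"):
    f=np.load(n+"0.npz"); im,d=f["im"],f["d"]; w=cloud(n,d)
    u0,v0=dict(scene=(145,212),top=(403,198))[n]
    s=20; g=im.max(2)[v0-s:v0+s,u0-s:u0+s]; W=w[v0-s:v0+s,u0-s:u0+s]
    print(n,"ring z pct",np.nanpercentile(W[g<75][:,2],[5,25,50,75,95]).round(4), "bench z",np.nanmedian(w[230:240,(290 if n=='scene' else 350):][:,:15,2]).round(4),"plate",np.nanpercentile(W[g>130][:,2],[10,50,90]).round(4))
    hsv=cv2.cvtColor(im,cv2.COLOR_RGB2HSV)
    for k,(lo,hi),(u,v) in [("fine",(105,125),dict(scene=(283,218),top=(276,209))[n]),("medium",(20,35),dict(scene=(393,165),top=(163,281))[n]),("coarse",(0,8),dict(scene=(283,253),top=(273,169))[n])]:
        m=np.zeros(g.shape,np.uint8); s=18
        sub=hsv[v-s:v+s,u-s:u+s]; m=((sub[...,0]>=lo)&(sub[...,0]<=hi)&(sub[...,1]>110)).astype(np.uint8)
        cs,_=cv2.findContours(m,cv2.RETR_CCOMP,cv2.CHAIN_APPROX_NONE)
        W=w[v-s:v+s,u-s:u+s]
        print(n,k,"z",np.nanpercentile(W[m>0][:,2],[10,50,90]).round(4))
        for c in cs:
            if len(c)>20: print("   ",[np.round(q,4) for q in fitc(ray(n,c[:,0,:]+[u-s,v-s],.034))])
E
```

```text
scene ring z pct [0.0509 0.0549 0.0579 0.0596 0.0621] bench z -0.0009 plate [0.0449 0.0493 0.0522]
scene fine z [0.021  0.0279 0.0335]
    [array([ 0.5875, -0.0014]), np.float64(0.0309), np.int64(45)]
    [array([ 0.5876, -0.0015]), np.float64(0.0241), np.int64(44)]
scene medium z [0.0198 0.0275 0.0334]
    [array([0.4027, 0.2687]), np.float64(0.0328), np.int64(40)]
    [array([0.4021, 0.2675]), np.float64(0.0219), np.int64(32)]
scene coarse z [0.0202 0.0281 0.0344]
    [array([0.6893, 0.0058]), np.float64(0.0306), np.int64(64)]
    [array([0.6894, 0.0063]), np.float64(0.0241), np.int64(44)]
top ring z pct [0.0555 0.0582 0.0598 0.0613 0.0633] bench z 0.0003 plate [0.0472 0.0502 0.0528]
top fine z [0.0287 0.033  0.0369]
    [array([ 0.5829, -0.0007]), np.float64(0.0296), np.int64(32)]
    [array([ 5.797e-01, -1.000e-04]), np.float64(0.0282), np.int64(47)]
top medium z [0.021  0.0327 0.0353]
    [array([0.3943, 0.2691]), np.float64(0.0289), np.int64(69)]
    [array([0.394 , 0.2692]), np.float64(0.0262), np.int64(61)]
top coarse z [0.0223 0.0324 0.0359]
    [array([0.6831, 0.0064]), np.float64(0.0275), np.int64(93)]
```

>>> move_arm --moves '[[-1,[0,0,-0.1],[0,0,0]],[-1,[0,0,-0.2],[0,0,0]],[-1,[0,0,-0.27],[0,0,0]],[-1,[0,0,-0.32],[0,0,0]],[-1,[0,0,-0.36],[0,0,0]],[-1,[0,0,-0.38],[0,0,0]],[-1,[0,0,-0.39],[0,0,0]],[-1,[0,0,-0.39],[0,0,0]]]'

```text
time: 5.13
eef_pos: [0.6104, -0.3201, 0.0652]
orientation: [0.974, 0.225, 0.003, -0.001]
force: [-7.0, 3.2, 14.9]
opening: 0.0593
```

>>> move_arm --moves '[[0.6,[0,0,0],[0,0,0]],[0.6,[0,0,0],[0,0,0]],[0.6,[0,0,0],[0,0,0]],[0.6,[0,0,0.1],[0,0,0]],[0.6,[0,0,0.35],[0,0,0]],[0.6,[0,0,0.7],[0,0,0]],[0.6,[0,0,0.9],[0,0,0]],[0.6,[0,0,0.9],[0,0,0]]]'

```text
time: 5.8
eef_pos: [0.6131, -0.3214, 0.1804]
orientation: [0.974, 0.225, 0.006, 0.002]
force: [0.1, -0.7, 0.4]
opening: 0.075
```

```bash
cat > top_rim.py <<'E'
from h import *
import sys
t=sys.argv[1]; c=np.array(eval(sys.argv[2])); z=float(sys.argv[3])
for n in("scene","top"):
    w=cloud(n,np.load(f"{n}_{t}.npz")["d"])
    r=np.hypot(w[...,0]-c[0],w[...,1]-c[1]); m=(r<.036)&(w[...,2]>z-.004)&(w[...,2]<z+.006)
    P=w[m]
    if len(P)<10: print(n,"few");continue
    print(n,"fit",[np.round(q,4) for q in fitc(P)],"enc",np.round(cv2.minEnclosingCircle(P[:,:2].astype(np.float32))[0],4),"z pct",np.percentile(P[:,2],[10,50,90]).round(4))
    A=np.c_[P[:,:2]-c[:2],np.ones(len(P))]; s=np.linalg.lstsq(A,P[:,2],rcond=None)[0]; print("   slope",s.round(3))
E
python3 snap.py p1 "[.61,-.32,.08]"; python3 top_rim.py p1 "[.61,-.32]" .087
```

```text
[ 0.07 -0.74  0.35] [ 0.6131 -0.3214  0.1804]
scene crop origin 72 134
top crop origin 335 125
scene fit [array([ 0.6113, -0.3226]), np.float64(0.0278), np.int64(97)] enc [ 0.611  -0.3223] z pct [0.084  0.0862 0.0888]
   slope [-0.004  0.003  0.086]
top fit [array([ 0.6094, -0.3213]), np.float64(0.0281), np.int64(52)] enc [ 0.6074 -0.3195] z pct [0.0844 0.0869 0.089 ]
   slope [ 0.013 -0.027  0.087]
```

View pics/p1.png

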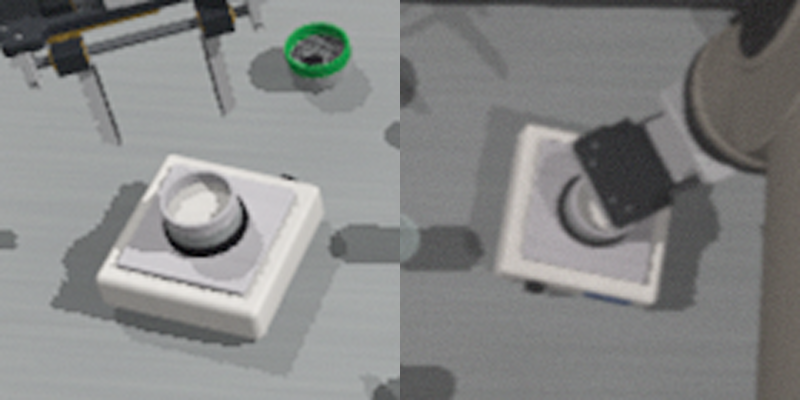

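>>> move_arm --moves '[[0.7,[0,0.33,0],[0,0,0]],[0.7,[0,0.66,0],[0,0,0]],[0.7,[-0.1,1,0],[0,0,0]]]'

```text
time: 6.15
eef_pos: [0.5995, -0.1997, 0.1741]
orientation: [0.974, 0.225, 0.004, -0.001]
force: [0.6, 0.7, 0.3]
opening: 0.0799
```

>>> move_arm --moves '[[0.7,[0,0.33,0],[0,0,0]],[0.7,[0,0.66,0],[0,0,0]],[0.7,[-0.1,1,0],[0,0,0]]]'

```text
time: 6.4
eef_pos: [0.5879, -0.0784, 0.1732]
orientation: [0.974, 0.225, 0.003, -0.001]
force: [-0.3, 0.2, 0.3]
opening: 0.0799
```

>>> move_arm --moves '[[0.7,[-0.03,0.33,0],[0,0,0]],[0.7,[-0.06,0.64,0],[0,0,0]],[0.7,[-0.06,0.64,-0.3],[0,0,0]],[0.7,[-0.06,0.64,-0.6],[0,0,0]],[0.7,[-0.06,0.64,-0.78],[0,0,0]],[0.7,[-0.06,0.64,-0.78],[0,0,0]],[0.7,[-0.06,0.64,-0.78],[0,0,0]]]'

```text
time: 6.98
eef_pos: [0.5797, -0.0016, 0.0787]
orientation: [0.974, 0.225, 0.002, -0.001]
force: [0.1, 0.2, 1.0]
opening: 0.0797
```

>>> move_arm --moves '[[0.7,[0.01,0,-0.25],[0,0,0]],[0.7,[0.01,0,-0.5],[0,0,0]],[0.7,[0.01,0,-0.57],[0,0,0]],[0.7,[0.01,0,-0.57],[0,0,0]],[-1,[0.01,0,-0.57],[0,0,0]],[-1,[0.01,0,-0.57],[0,0,0]],[-1,[0.01,0,-0.57],[0,0,0]],[-1,[0.01,0,-0.57],[0,0,0]],[-1,[0.01,0,-0.57],[0,0,0]],[-1,[0.01,0,-0.57],[0,0,0]]]'

```text
time: 7.82
eef_pos: [0.5819, -0.0015, 0.0119]
orientation: [0.974, 0.225, 0.003, -0.001]
force: [-2.0, 0.6, 10.8]
opening: 0.0597
```

>>> move_arm --moves '[[-1,[0,0,0.15],[0,0,0]],[-1,[0,0,0.4],[0,0,0]],[-1,[0,0,0.7],[0,0,0]],[-1,[0,-0.3,1],[0,0,0]],[-1,[0.05,-0.6,1],[0,0,0]],[-1,[0.1,-1,1],[0,0,0]]]'

```text
time: 8.32
eef_pos: [0.5946, -0.1136, 0.1361]
orientation: [0.974, 0.226, 0.006, 0.0]
force: [0.8, -0.1, -2.4]
opening: 0.0595
```

>>> move_arm --moves '[[-1,[0,-0.33,0.2],[0,0,0]],[-1,[0.05,-0.66,0.4],[0,0,0]],[-1,[0.1,-1,0.4],[0,0,0]]]'

```text
time: 8.57
eef_pos: [0.6063, -0.2244, 0.1874]
orientation: [0.974, 0.227, 0.008, 0.001]
force: [2.6, 0.2, -0.5]
opening: 0.0595
```

>>> move_arm --moves '[[-1,[0.03,-0.33,0],[0,0,0]],[-1,[0.03,-0.66,0],[0,0,0]],[-1,[0.03,-0.8,-0.2],[0,0,0]],[-1,[0.03,-0.8,-0.4],[0,0,0]],[-1,[0.03,-0.8,-0.48],[0,0,0]],[-1,[0.03,-0.8,-0.48],[0,0,0]],[-1,[0.03,-0.8,-0.48],[0,0,0]],[-1,[0.03,-0.8,-0.48],[0,0,0]]]'

```text
time: 9.23
eef_pos: [0.6109, -0.3197, 0.1315]
orientation: [0.974, 0.227, 0.009, 0.001]
force: [0.7, 0.4, -1.3]
opening: 0.0597
```

```bash
python3 snap.py g3; python3 top_rim.py g3 "[.61,-.32]" .152
```

```text
[ 0.75  0.44 -1.3 ] [ 0.6109 -0.3197  0.1315]
scene crop origin 67 119
top crop origin 342 121
scene fit [array([ 0.6121, -0.3216]), np.float64(0.028), np.int64(135)] enc [ 0.6133 -0.318 ] z pct [0.1495 0.1522 0.1549]
   slope [0.007 0.009 0.152]
top few
```

View pics/g3.png

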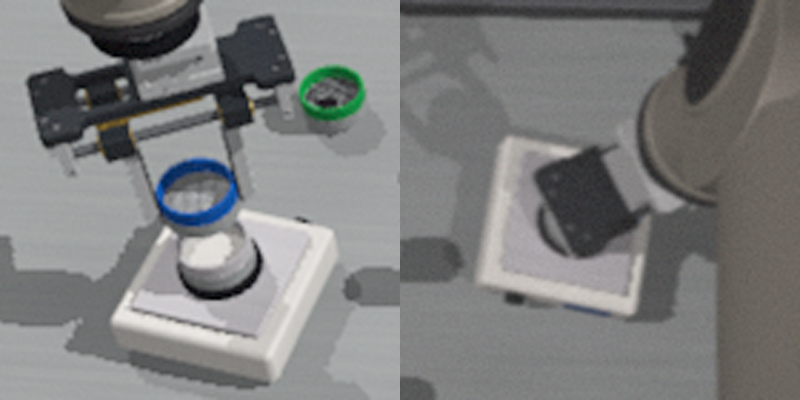

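>>> move_arm --moves '[[-1,[-0.01,-0.01,-0.1],[0,0.009,0]],[-1,[-0.01,-0.01,-0.15],[0,0.009,0]],[-1,[-0.01,-0.01,-0.2],[0,0.009,0]],[-1,[-0.01,-0.01,-0.25],[0,0.009,0]],[-1,[-0.01,-0.01,-0.3],[0,0.009,0]],[-1,[-0.01,-0.01,-0.33],[0,0.009,0]],[-1,[-0.01,-0.01,-0.345],[0,0.009,0]],[-1,[-0.01,-0.01,-0.345],[0,0.009,0]]]'

```text
time: 10.0
eef_pos: [0.6095, -0.321, 0.0915]
orientation: [0.974, 0.227, -0.001, -0.001]
force: [-9.6, 4.9, 20.6]
opening: 0.0592
```

Seated height matches. Release and rise.

>>> move_arm --moves '[[0.6,[0,0,0],[0,0,0]],[0.6,[0,0,0],[0,0,0]],[0.6,[0,0,0],[0,0,0]],[0.6,[0,0,0.1],[0,0,0]],[0.6,[0,0,0.35],[0,0,0]],[0.6,[0,0,0.7],[0,0,0]],[0.6,[0,0,0.9],[0,0,0]],[0.6,[0,0,0.9],[0,0,0]]]'

```text
time: 10.67
eef_pos: [0.6121, -0.3221, 0.2066]
orientation: [0.974, 0.227, 0.003, 0.002]
force: [-1.0, 0.7, -0.1]
opening: 0.0751
```

```bash
python3 snap.py p2 "[.61,-.32,.1]"; python3 top_rim.py p2 "[.61,-.32]" .114
```

```text
[-1.03  0.75 -0.06] [ 0.6121 -0.3221  0.2066]
scene crop origin 70 128
top crop origin 338 124
scene fit [array([ 0.6099, -0.3234]), np.float64(0.0281), np.int64(96)] enc [ 0.6103 -0.3234] z pct [0.1109 0.1131 0.1149]
   slope [-0.006 -0.006  0.113]
top fit [array([ 0.6098, -0.3227]), np.float64(0.0286), np.int64(59)] enc [ 0.6073 -0.3203] z pct [0.1108 0.1136 0.1157]
   slope [-0.015 -0.006  0.113]
```

View pics/p2.png

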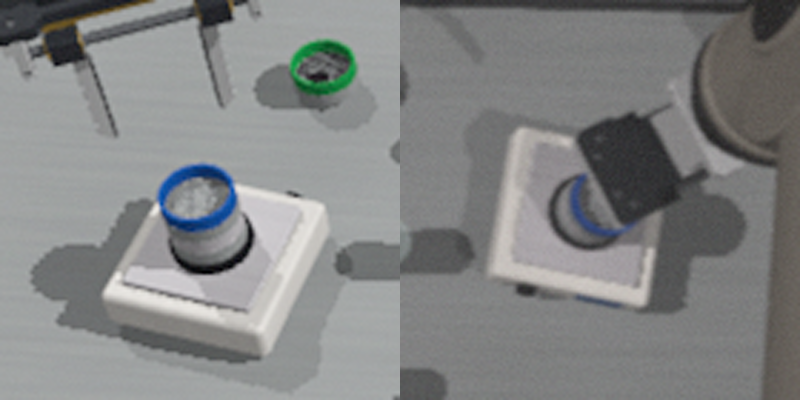

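>>> move_arm --moves '[[0.7,[-0.12,0.33,0],[0,0,0]],[0.7,[-0.24,0.66,0],[0,0,0]],[0.7,[-0.36,1,0],[0,0,0]]]'

```text
time: 11.02
eef_pos: [0.566, -0.2021, 0.2001]
orientation: [0.974, 0.226, -0.0, -0.0]
force: [1.4, 0.6, 0.9]
opening: 0.0798
```

>>> move_arm --moves '[[0.7,[-0.12,0.33,0],[0,0,0]],[0.7,[-0.24,0.66,0],[0,0,0]],[0.7,[-0.36,1,0],[0,0,0]]]'

```text
time: 11.27
eef_pos: [0.5225, -0.0845, 0.1992]
orientation: [0.974, 0.226, -0.001, -0.0]
force: [0.5, -0.5, 0.6]
opening: 0.0799
```

>>> move_arm --moves '[[0.7,[-0.12,0.33,0],[0,0,0]],[0.7,[-0.24,0.66,0],[0,0,0]],[0.7,[-0.36,1,0],[0,0,0]]]'

```text
time: 11.52
eef_pos: [0.4791, 0.0325, 0.1985]
orientation: [0.974, 0.226, -0.002, -0.0]
force: [1.3, 0.5, 0.1]
opening: 0.08
```

```bash
python3 -c "
from h import *
s=manip.get_state();print(s['joints'].round(2),s['eef_pos'],s['orientation'])"
```

```text
[ 0.14  0.14 -0.37  2.02  0.06  1.   -1.37] [0.4790529  0.03249155 0.19854617] [ 9.74061637e-01  2.26273889e-01 -1.96217179e-03 -4.50977832e-04]
```

>>> move_arm --moves '[[0.7,[-0.12,0.33,0],[0,0,0]],[0.7,[-0.24,0.66,0],[0,0,0]],[0.7,[-0.36,1,0],[0,0,0]]]'

```text
time: 11.77
eef_pos: [0.4356, 0.1495, 0.198]
orientation: [0.974, 0.226, -0.003, -0.0]
force: [1.7, 0.2, 0.4]
opening: 0.0798
```

```bash
python3 -c "
from h import *
s=manip.get_state();print(s['joints'].round(2),s['eef_pos'],s['orientation'])"
```

```text
[-0.02  0.11 -0.48  2.05  0.06  1.   -1.64] [0.43564393 0.14952145 0.19802211] [ 9.74082551e-01  2.26178193e-01 -2.55780406e-03 -2.58933382e-04]
```

>>> move_arm --moves '[[0.7,[-0.12,0.33,0],[0,0,0]],[0.7,[-0.24,0.66,0],[0,0,0]],[0.7,[-0.35,0.99,0],[0,0,0]],[0.7,[-0.35,0.99,-0.3],[0,0,0]],[0.7,[-0.35,0.99,-0.6],[0,0,0]],[0.7,[-0.35,0.99,-0.95],[0,0,0]],[0.7,[-0.35,0.99,-0.95],[0,0,0]],[0.7,[-0.35,0.99,-0.95],[0,0,0]]]'

```text
time: 12.43
eef_pos: [0.3921, 0.2675, 0.0829]
orientation: [0.974, 0.226, -0.005, 0.0]
force: [1.0, -0.2, 0.6]
opening: 0.0797
```

>>> move_arm --moves '[[0.7,[0.015,0.01,-0.25],[0,-0.005,0]],[0.7,[0.015,0.01,-0.5],[0,-0.005,0]],[0.7,[0.015,0.01,-0.6],[0,-0.005,0]],[0.7,[0.015,0.01,-0.6],[0,-0.005,0]],[-1,[0.015,0.01,-0.6],[0,-0.005,0]],[-1,[0.015,0.01,-0.6],[0,-0.005,0]],[-1,[0.015,0.01,-0.6],[0,-0.005,0]],[-1,[0.015,0.01,-0.6],[0,-0.005,0]],[-1,[0.015,0.01,-0.6],[0,-0.005,0]],[-1,[0.015,0.01,-0.6],[0,-0.005,0]]]'

```text
time: 13.27
eef_pos: [0.3949, 0.2693, 0.0124]
orientation: [0.974, 0.226, 0.001, 0.001]
force: [-2.1, -1.7, 15.6]
opening: 0.0593
```

>>> move_arm --moves '[[-1,[0,0,0.15],[0,0,0]],[-1,[0,0,0.4],[0,0,0]],[-1,[0,0,0.7],[0,0,0]],[-1,[0.1,-0.3,1],[0,0,0]],[-1,[0.25,-0.6,1],[0,0,0]],[-1,[0.35,-1,1],[0,0,0]]]'

```text
time: 13.77
eef_pos: [0.4352, 0.1634, 0.1355]
orientation: [0.974, 0.227, 0.004, 0.001]
force: [1.8, -0.1, -1.7]
opening: 0.0593
```

>>> move_arm --moves '[[-1,[0.12,-0.33,0.3],[0,0,0]],[-1,[0.24,-0.66,0.5],[0,0,0]],[-1,[0.36,-1,0.5],[0,0,0]]]'

```text
time: 14.02
eef_pos: [0.4723, 0.0633, 0.1951]
orientation: [0.974, 0.228, 0.006, 0.001]
force: [1.7, 0.5, -1.1]
opening: 0.0594
```

>>> move_arm --moves '[[-1,[0.12,-0.33,0],[0,0,0]],[-1,[0.24,-0.66,0],[0,0,0]],[-1,[0.36,-1,0],[0,0,0]]]'

```text
time: 14.27
eef_pos: [0.5148, -0.0554, 0.1967]
orientation: [0.974, 0.228, 0.007, 0.001]
force: [1.4, 1.9, -1.1]
opening: 0.0596
```

>>> move_arm --moves '[[-1,[0.12,-0.33,0],[0,0,0]],[-1,[0.24,-0.66,0],[0,0,0]],[-1,[0.36,-1,0],[0,0,0]]]'

```text
time: 14.52
eef_pos: [0.5566, -0.1731, 0.1978]
orientation: [0.974, 0.228, 0.008, 0.002]
force: [1.5, 0.7, -0.4]
opening: 0.0592
```

>>> move_arm --moves '[[-1,[0.12,-0.33,0],[0,0.004,0]],[-1,[0.24,-0.66,0],[0,0.008,0]],[-1,[0.36,-1,0],[0,0.008,0]]]'

```text
time: 14.77
eef_pos: [0.5986, -0.2907, 0.1987]
orientation: [0.974, 0.228, 0.0, -0.0]
force: [1.1, 0.7, -1.1]
opening: 0.059
```

>>> move_arm --moves '[[-1,[0.09,-0.26,0],[0,0,0]],[-1,[0.09,-0.26,-0.1],[0,0,0]],[-1,[0.09,-0.26,-0.25],[0,0,0]],[-1,[0.09,-0.26,-0.32],[0,0,0]],[-1,[0.09,-0.26,-0.32],[0,0,0]],[-1,[0.09,-0.26,-0.32],[0,0,0]],[-1,[0.09,-0.26,-0.32],[0,0,0]]]'

```text
time: 15.35
eef_pos: [0.6099, -0.3216, 0.1616]
orientation: [0.974, 0.229, 0.001, 0.0]
force: [0.3, -0.1, -0.5]
opening: 0.0592
```

```bash
python3 snap.py g4; python3 top_rim.py g4 "[.61,-.32]" .181
```

```text
[ 0.25 -0.06 -0.51] [ 0.6099 -0.3216  0.1616]
scene crop origin 63 110
top crop origin 347 118
scene fit [array([ 0.6103, -0.3237]), np.float64(0.028), np.int64(146)] enc [ 0.6096 -0.3199] z pct [0.178  0.1814 0.1841]
   slope [ 0.012 -0.007  0.181]
top few
```

View pics/g4.png

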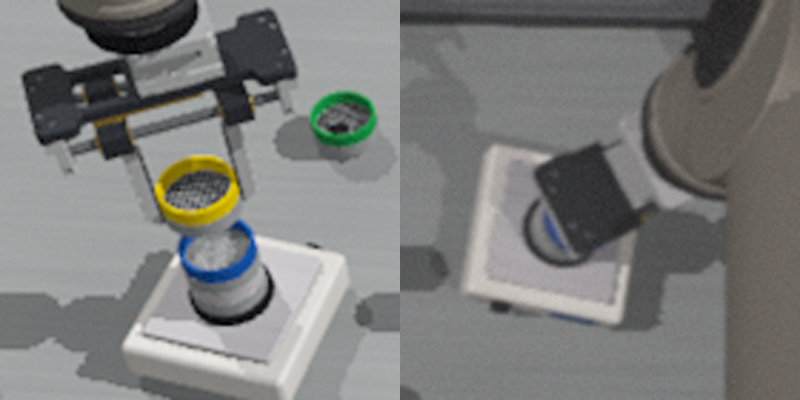

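>>> move_arm --moves '[[-1,[0,0,-0.1],[0,0,0]],[-1,[0,0,-0.17],[0,0,0]],[-1,[0,0,-0.22],[0,0,0]],[-1,[0,0,-0.27],[0,0,0]],[-1,[0,0,-0.31],[0,0,0]],[-1,[0,0,-0.34],[0,0,0]],[-1,[0,0,-0.365],[0,0,0]],[-1,[0,0,-0.365],[0,0,0]]]'

```text
time: 16.12
eef_pos: [0.6102, -0.3216, 0.1192]
orientation: [0.974, 0.228, 0.001, 0.0]
force: [-6.8, 3.5, 14.2]
opening: 0.0594
```

>>> move_arm --moves '[[0.6,[0,0,0],[0,0,0]],[0.6,[0,0,0],[0,0,0]],[0.6,[0,0,0],[0,0,0]],[0.6,[0,0,0.1],[0,0,0]],[0.6,[0,0,0.35],[0,0,0]],[0.6,[0,0,0.7],[0,0,0]],[0.6,[0,0,0.8],[0,0,0]],[0.6,[0,0,0.8],[0,0,0]]]'

```text
time: 16.78
eef_pos: [0.6122, -0.3224, 0.2208]
orientation: [0.974, 0.228, 0.004, 0.003]
force: [-0.6, -0.3, 0.1]
opening: 0.0754
```

```bash
python3 snap.py p3 "[.61,-.32,.12]"; python3 top_rim.py p3 "[.61,-.32]" .141
```

```text
[-0.58 -0.26  0.07] [ 0.6122 -0.3224  0.2208]
scene crop origin 68 122
top crop origin 341 122
scene fit [array([ 0.6105, -0.3244]), np.float64(0.0281), np.int64(107)] enc [ 0.609  -0.3245] z pct [0.1378 0.1399 0.1423]
   slope [ 0.002 -0.007  0.14 ]
top fit [array([ 0.6093, -0.3231]), np.float64(0.0283), np.int64(58)] enc [ 0.6064 -0.3195] z pct [0.1384 0.1412 0.1437]
   slope [ 0.024 -0.043  0.142]
```

View pics/p3.png

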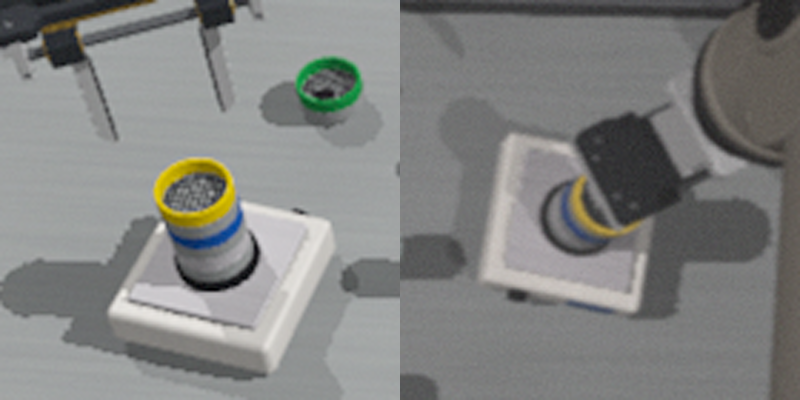

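>>> move_arm --moves '[[0.7,[0.07,0.33,0],[0,0,0]],[0.7,[0.14,0.66,0],[0,0,0]],[0.7,[0.22,1,0],[0,0,0]]]'

```text
time: 17.13
eef_pos: [0.636, -0.2012, 0.2152]
orientation: [0.974, 0.227, 0.001, 0.001]
force: [1.4, -0.5, 1.0]
opening: 0.0798
```

>>> move_arm --moves '[[0.7,[0.07,0.33,0],[0,0,0]],[0.7,[0.14,0.66,-0.1],[0,0,0]],[0.7,[0.22,1,-0.3],[0,0,0]]]'

```text
time: 17.38
eef_pos: [0.6617, -0.0846, 0.1835]
orientation: [0.974, 0.228, 0.002, 0.001]
force: [0.6, 0.0, 0.1]
opening: 0.0803
```

>>> move_arm --moves '[[0.7,[0.08,0.33,0],[0,0,0]],[0.7,[0.15,0.6,0],[0,0,0]],[0.7,[0.19,0.75,0],[0,0,0]],[0.7,[0.19,0.75,-0.3],[0,0,0]],[0.7,[0.19,0.75,-0.6],[0,0,0]],[0.7,[0.19,0.75,-0.86],[0,0,0]],[0.7,[0.19,0.75,-0.86],[0,0,0]],[0.7,[0.19,0.75,-0.86],[0,0,0]]]'

```text
time: 18.05
eef_pos: [0.6831, 0.0054, 0.0787]
orientation: [0.974, 0.228, -0.0, 0.0]
force: [0.4, -0.3, 1.6]
opening: 0.08
```

>>> move_arm --moves '[[0.7,[0.005,0,-0.25],[0,0,0]],[0.7,[0.005,0,-0.5],[0,0,0]],[0.7,[0.005,0,-0.57],[0,0,0]],[0.7,[0.005,0,-0.57],[0,0,0]],[-1,[0.005,0,-0.57],[0,0,0]],[-1,[0.005,0,-0.57],[0,0,0]],[-1,[0.005,0,-0.57],[0,0,0]],[-1,[0.005,0,-0.57],[0,0,0]],[-1,[0.005,0,-0.57],[0,0,0]],[-1,[0.005,0,-0.57],[0,0,0]]]'

```text
time: 18.88
eef_pos: [0.6848, 0.0055, 0.0122]
orientation: [0.974, 0.228, 0.001, 0.0]
force: [-2.4, 0.1, 9.1]
opening: 0.059
```

>>> move_arm --moves '[[-1,[0,0,0.15],[0,0,0]],[-1,[0,0,0.4],[0,0,0]],[-1,[0,0,0.7],[0,0,0]],[-1,[0,0,1],[0,0,0]],[-1,[0,-0.3,1],[0,0,0]]]'

```text
time: 19.3
eef_pos: [0.6887, -0.0221, 0.141]
orientation: [0.973, 0.232, 0.007, -0.0]
force: [2.3, 1.0, -0.4]
opening: 0.0592
```

>>> move_arm --moves '[[-1,[-0.1,-0.33,0.3],[0,0,0]],[-1,[-0.2,-0.66,0.6],[0,0,0]],[-1,[-0.25,-1,0.7],[0,0,0]]]'

```text
time: 19.55
eef_pos: [0.6634, -0.119, 0.2174]
orientation: [0.972, 0.233, 0.008, -0.0]
force: [1.6, -0.2, -1.0]
opening: 0.0591
```

>>> move_arm --moves '[[-1,[-0.08,-0.33,0],[0,0.004,0]],[-1,[-0.18,-0.66,0],[0,0.007,0]],[-1,[-0.27,-1,0],[0,0.007,0]]]'

```text
time: 19.8
eef_pos: [0.6307, -0.2401, 0.2192]
orientation: [0.972, 0.233, 0.002, -0.001]
force: [-0.4, -0.4, -1.2]
opening: 0.059
```

>>> move_arm --moves '[[-1,[-0.09,-0.33,0],[0,0,0]],[-1,[-0.18,-0.6,0],[0,0,0]],[-1,[-0.18,-0.68,-0.1],[0,0,0]],[-1,[-0.18,-0.68,-0.25],[0,0,0]],[-1,[-0.18,-0.68,-0.25],[0,0,0]],[-1,[-0.18,-0.68,-0.25],[0,0,0]],[-1,[-0.18,-0.68,-0.25],[0,0,0]]]'

```text
time: 20.38
eef_pos: [0.6097, -0.3208, 0.1903]
orientation: [0.972, 0.234, 0.002, -0.001]
force: [-0.0, 0.4, -0.4]
opening: 0.0593
```

```bash
python3 snap.py g5; python3 top_rim.py g5 "[.61,-.32]" .21
```

```text
[-0.    0.43 -0.42] [ 0.6097 -0.3208  0.1903]
scene crop origin 61 101
top crop origin 351 115
scene fit [array([ 0.6107, -0.3229]), np.float64(0.0281), np.int64(151)] enc [ 0.6115 -0.3193] z pct [0.2073 0.2104 0.2134]
   slope [0.001 0.011 0.21 ]
top few
```

View pics/g5.png

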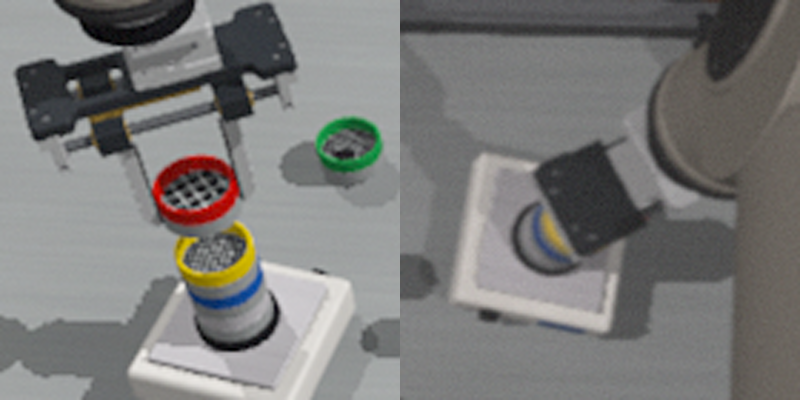

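>>> move_arm --moves '[[-1,[0,-0.01,-0.1],[0,0,0]],[-1,[0,-0.01,-0.18],[0,0,0]],[-1,[0,-0.01,-0.24],[0,0,0]],[-1,[0,-0.01,-0.29],[0,0,0]],[-1,[0,-0.01,-0.33],[0,0,0]],[-1,[0,-0.01,-0.36],[0,0,0]],[-1,[0,-0.01,-0.38],[0,0,0]],[-1,[0,-0.01,-0.38],[0,0,0]]]'

```text
time: 21.15
eef_pos: [0.6102, -0.3222, 0.1462]
orientation: [0.972, 0.234, 0.003, -0.001]
force: [-6.2, 2.6, 13.4]
opening: 0.059
```

>>> move_arm --moves '[[0.6,[0,0,0],[0,0,0]],[0.6,[0,0,0],[0,0,0]],[0.6,[0,0,0],[0,0,0]],[0.6,[0,0,0.1],[0,0,0]],[0.6,[0,0,0.35],[0,0,0]],[0.6,[0,0,0.6],[0,0,0]],[0.6,[0,0,0.7],[0,0,0]],[0.6,[0,0,0.7],[0,0,0]]]'

```text
time: 21.82
eef_pos: [0.6117, -0.3228, 0.2347]
orientation: [0.972, 0.234, 0.005, 0.001]
force: [0.4, 0.3, 0.6]
opening: 0.0749
```

```bash
python3 snap.py p4 "[.61,-.32,.12]"; python3 top_rim.py p4 "[.61,-.32]" .168
```

```text
[0.39 0.29 0.59] [ 0.6117 -0.3228  0.2347]
scene crop origin 68 122
top crop origin 341 122
scene fit [array([ 0.611 , -0.3246]), np.float64(0.0283), np.int64(119)] enc [ 0.6107 -0.3242] z pct [0.1646 0.1669 0.1697]
   slope [0.005 0.014 0.167]
top fit [array([ 0.61  , -0.3233]), np.float64(0.0283), np.int64(39)] enc [ 0.6035 -0.317 ] z pct [0.1647 0.1671 0.17  ]
   slope [-0.    -0.031  0.168]
```

View pics/p4.png

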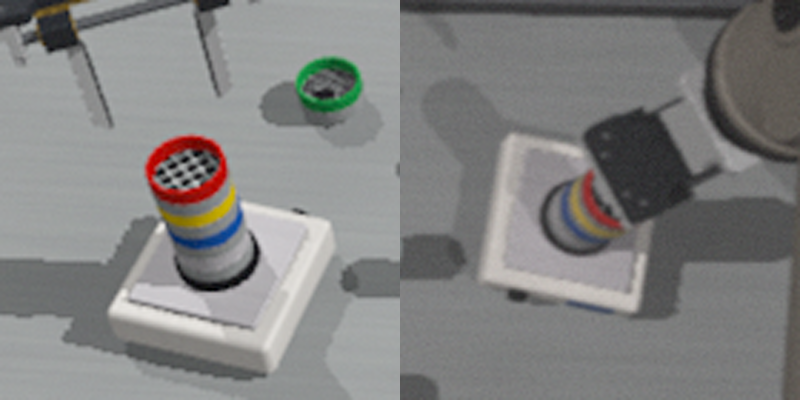

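>>> move_arm --moves '[[0.1,[0,0.33,0],[0,0,0]],[0.1,[0,0.66,0],[0,0,0]],[0.1,[-0.08,1,0],[0,0,0]]]'

```text
time: 22.17
eef_pos: [0.6006, -0.201, 0.229]
orientation: [0.972, 0.234, 0.003, -0.001]
force: [0.1, 1.1, -0.3]
opening: 0.0588
```

>>> move_arm --moves '[[0.1,[0,0.33,0],[0,0,0]],[0.1,[0,0.66,0],[0,0,0]],[0.1,[-0.08,1,-0.2],[0,0,0]]]'

```text
time: 22.42
eef_pos: [0.5939, -0.0838, 0.2101]
orientation: [0.972, 0.234, 0.004, -0.001]
force: [0.5, 1.3, -0.4]
opening: 0.0519
```

>>> move_arm --moves '[[0.1,[0,0.33,0],[0,0,0]],[0.1,[0,0.66,-0.2],[0,0,0]],[0.1,[-0.08,1,-0.3],[0,0,0]]]'

```text
time: 22.67
eef_pos: [0.5852, 0.031, 0.1743]
orientation: [0.972, 0.234, 0.004, -0.001]
force: [0.6, -0.5, -1.1]
opening: 0.0517
```

>>> move_arm --moves '[[0.1,[-0.02,0.33,0],[0,0.004,0]],[0.1,[-0.04,0.66,0],[0,0.004,0]],[0.1,[-0.04,0.87,-0.2],[0,0.004,0]],[0.1,[-0.04,0.87,-0.5],[0,0.004,0]],[0.1,[-0.04,0.87,-0.78],[0,0.004,0]],[0.1,[-0.04,0.87,-0.78],[0,0.004,0]],[0.1,[-0.04,0.87,-0.78],[0,0.004,0]],[0.1,[-0.04,0.87,-0.78],[0,0.004,0]]]'

```text
time: 23.33
eef_pos: [0.5809, 0.1354, 0.0818]
orientation: [0.972, 0.234, -0.0, -0.002]
force: [-0.9, 0.3, -0.7]
opening: 0.0516
```

>>> move_arm --moves '[[0.1,[0,0,-0.2],[0,0,0]],[0.1,[0,0,-0.4],[0,0,0]],[0.1,[0,0,-0.52],[0,0,0]],[0.1,[0,0,-0.54],[0,0,0]],[0.1,[0,0,-0.54],[0,0,0]],[-1,[0,0,-0.54],[0,0,0]],[-1,[0,0,-0.54],[0,0,0]],[-1,[0,0,-0.54],[0,0,0]],[-1,[0,0,-0.54],[0,0,0]],[-1,[0,0,-0.54],[0,0,0]],[-1,[0,0,-0.54],[0,0,0]],[-1,[0,0,-0.54],[0,0,0]]]'

```text
time: 24.33
eef_pos: [0.5812, 0.1355, 0.0176]
orientation: [0.972, 0.234, 0.0, -0.002]
force: [-1.6, -0.3, 6.9]
opening: 0.0215
```

>>> move_arm --moves '[[-1,[0,0,0.15],[0,0,0]],[-1,[0,0,0.4],[0,0,0]],[-1,[0,0,0.7],[0,0,0]],[-1,[0,0,1],[0,0,0]],[-1,[0,-0.3,1],[0,0,0]]]'

```text
time: 24.75
eef_pos: [0.5839, 0.1072, 0.1446]
orientation: [0.971, 0.238, 0.005, -0.003]
force: [0.9, 1.2, -0.6]
opening: 0.021
```

>>> move_arm --moves '[[-1,[0,-0.33,0.3],[0,0,0]],[-1,[0.03,-0.66,0.6],[0,0,0]],[-1,[0.06,-1,0.8],[0,0,0]]]'

```text
time: 25.0
eef_pos: [0.5888, 0.0107, 0.2261]
orientation: [0.971, 0.238, 0.006, -0.004]
force: [1.3, -0.1, -1.7]
opening: 0.0212
```

>>> move_arm --moves '[[-1,[0,-0.33,0],[0,0,0]],[-1,[0.03,-0.66,0],[0,0,0]],[-1,[0.06,-1,0],[0,0,0]]]'

```text
time: 25.25
eef_pos: [0.5958, -0.111, 0.2271]
orientation: [0.971, 0.239, 0.006, -0.003]
force: [0.8, 0.0, -0.9]
opening: 0.0211
```

>>> move_arm --moves '[[-1,[0.03,-0.33,0],[-0.002,0.003,0]],[-1,[0.06,-0.66,0],[-0.004,0.005,0]],[-1,[0.08,-1,0],[-0.004,0.005,0]]]'

```text
time: 25.5
eef_pos: [0.6053, -0.2326, 0.2272]
orientation: [0.971, 0.239, 0.0, -0.0]
force: [0.9, 1.2, -0.5]
opening: 0.0212
```

>>> move_arm --moves '[[-1,[0.02,-0.33,0],[0,0,0]],[-1,[0.04,-0.6,0],[0,0,0]],[-1,[0.04,-0.75,-0.02],[0,0,0]],[-1,[0.04,-0.75,-0.05],[0,0,0]],[-1,[0.04,-0.75,-0.05],[0,0,0]],[-1,[0.04,-0.75,-0.05],[0,0,0]],[-1,[0.04,-0.75,-0.05],[0,0,0]]]'

```text
time: 26.08
eef_pos: [0.6105, -0.3211, 0.2214]
orientation: [0.971, 0.24, 0.0, -0.001]
force: [-0.3, -0.1, -2.0]
opening: 0.0212
```

```bash
python3 snap.py g6; python3 - <<'E'
from h import *
p=manip.get_state()["eef_pos"]; n="scene"
w=cloud(n,np.load("scene_g6.npz")["d"]); im=np.load("scene_g6.npz")["im"]
r=np.hypot(w[...,0]-p[0],w[...,1]-p[1])
for a,b in((-.02,-.012),(-.012,-.006),(-.006,-.001),(-.001,.004)):
    m=(r<.036)&(w[...,2]-p[2]>a)&(w[...,2]-p[2]<b)&(im.max(2)<80); P=w[m]
    print(a,len(P),P.mean(0).round(4),cv2.minEnclosingCircle(P[:,:2].astype(np.float32)) if len(P) else 0)
E
```

```text
[-0.33 -0.15 -2.  ] [ 0.6105 -0.3211  0.2214]
scene crop origin 57 91
top crop origin 356 112
-0.02 2 [ 0.6224 -0.3019  0.2087] ((0.6224411129951477, -0.3019111752510071), 0.0085374154150486)
-0.012 64 [ 0.6273 -0.3152  0.2139] ((0.6122759580612183, -0.32260146737098694), 0.028611870482563972)
-0.006 192 [ 0.6225 -0.3184  0.2177] ((0.6123122572898865, -0.32280582189559937), 0.028765246272087097)
-0.001 18 [ 0.6157 -0.3183  0.2228] ((0.6151375770568848, -0.32187891006469727), 0.027745358645915985)
```

View pics/g6.png

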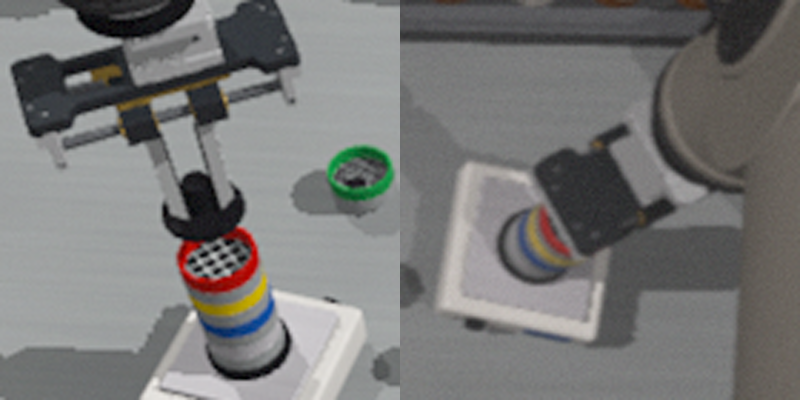

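>>> move_arm --moves '[[-1,[-0.01,-0.015,-0.1],[0,0,0]],[-1,[-0.01,-0.015,-0.18],[0,0,0]],[-1,[-0.01,-0.015,-0.23],[0,0,0]],[-1,[-0.01,-0.015,-0.28],[0,0,0]],[-1,[-0.01,-0.015,-0.32],[0,0,0]],[-1,[-0.01,-0.015,-0.35],[0,0,0]],[-1,[-0.01,-0.015,-0.37],[0,0,0]],[-1,[-0.01,-0.015,-0.37],[0,0,0]]]'

```text
time: 26.85
eef_pos: [0.61, -0.3233, 0.1785]
orientation: [0.971, 0.24, 0.001, 0.0]
force: [-3.2, 1.3, 7.9]
opening: 0.021
```

Home height reached. Release and withdraw.

>>> move_arm --moves '[[0.0,[0,0,0],[0,0,0]],[0.0,[0,0,0],[0,0,0]],[0.0,[0,0,0],[0,0,0]],[0.0,[0,0,0],[0,0,0]],[0.0,[0,0,0.1],[0,0,0]],[0.0,[0,0,0.35],[0,0,0]],[0.0,[0,0,0.7],[0,0,0]],[0.0,[0,0,0.9],[0,0,0]],[0.0,[0,0,0.9],[0,0,0]]]'

```text
time: 27.6
eef_pos: [0.6121, -0.3241, 0.2938]
orientation: [0.971, 0.24, 0.004, 0.003]
force: [-0.3, -0.0, 0.2]
opening: 0.0467
```

>>> move_arm --moves '[[0.0,[-0.1,0.3,0],[0,0,0]],[0.0,[-0.2,0.6,0],[0,0,0]],[0.0,[-0.4,1,0],[0,0,0]],[0.0,[-0.4,1,0],[0,0,0]],[0.0,[-0.4,1,0],[0,0,0]],[0.0,[-0.4,1,0],[0,0,0]]]'

```text
time: 28.1
eef_pos: [0.5641, -0.2037, 0.2951]
orientation: [0.971, 0.24, 0.005, 0.003]
force: [0.1, -0.1, -0.1]
opening: 0.0467
```

```bash
python3 snap.py p5 "[.61,-.32,.12]"; python3 - <<'E'
from h import *
for n in("scene","top"):
    f=np.load(f"{n}_p5.npz"); w=cloud(n,f["d"]); cv2.imwrite(f"pics/{n}_end.png",f["im"][:,:,::-1])
    for nm,c,lo,hi in(("knob",(.61,-.323),.197,.21),("disc",(.61,-.323),.171,.18),("spare",(.3845,-.2763),.03,.038),("beaker",(.581,-.144),.054,.062),("crucible",(.444,.124),.032,.04),("jar",(.456,-.124),.051,.059)):
        m=(np.hypot(w[...,0]-c[0],w[...,1]-c[1])<.045)&(w[...,2]>lo)&(w[...,2]<hi); P=w[m]
        if len(P)<5: print(n,nm,"few",len(P)); continue
        print(n,nm,len(P),np.round(cv2.minEnclosingCircle(P[:,:2].astype(np.float32))[0],4),"z",np.median(P[:,2]).round(4))
E
```

```text
[ 0.07 -0.1  -0.08] [ 0.5641 -0.2037  0.2951]
scene crop origin 68 122
top crop origin 341 122
scene knob 75 [ 0.6093 -0.3256] z 0.2013
scene disc 371 [ 0.6093 -0.3252] z 0.1746
scene spare 93 [ 0.3848 -0.2761] z 0.0329
scene beaker 88 [ 0.5806 -0.1454] z 0.0563
scene crucible 77 [0.4452 0.1228] z 0.0346
scene jar 132 [ 0.4569 -0.1245] z 0.0544
top knob few 0
top disc few 0
top spare 119 [ 0.3849 -0.2764] z 0.0336
top beaker 67 [ 0.5813 -0.1439] z 0.0576
top crucible 84 [0.444  0.1238] z 0.0357
top jar 184 [ 0.456  -0.1238] z 0.0549
```

View pics/p5.png

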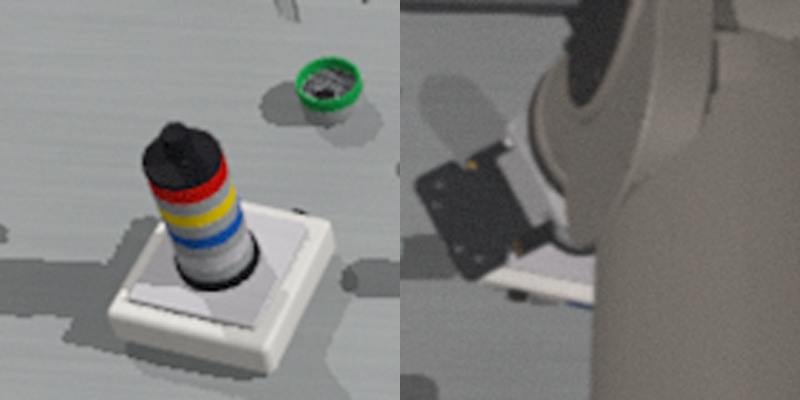

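View pics/scene_end.png

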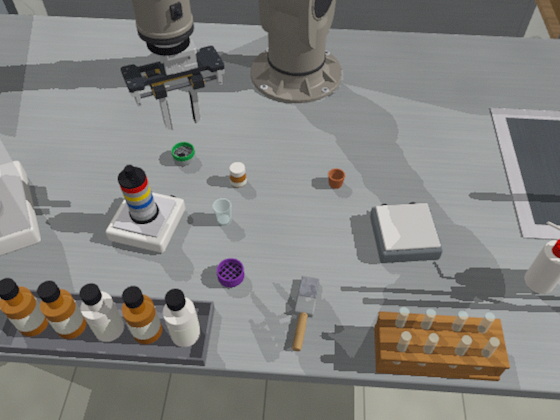

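```bash
python3 -c "
from cell import manip
print(manip.job_done())"
```

```text
the job is handed in; nothing more can be done
None
```

The sieve column stands on the shaker's seat: pan, blue fine, yellow medium, red coarse and black lid, one piece at a time from the bottom. I released it, moved the arm clear, and handed the job in at about 28 s of the 128 s allowed.

**Heights:** Every piece came to rest within about 1 mm of its seated height. Measured rims, with the expected value in brackets, were 87 mm for the pan (87), 113–114 mm for fine (114), 140–141 mm for medium (141) and 167 mm for coarse (168). The lid's disc top was at 174.6 mm (175) and its knob at 201 mm (202).

**Alignment:** Neighbouring pieces lie within about 2 mm of each other's axis. The column leans slightly off the seat centre, by about 2–3 mm at most.

**Bystanders:** The spare, beaker, crucible and jar still measured within about 2 mm of where they started, and I left the purple sieve alone.

**Checks that disagreed or could not be made:**
- The two cameras differ by about 1–2 mm.
- Collar and rim centres taken from colour outlines in the scene camera came out 5–8 mm off in x, because the side walls were included. I used the top camera and depth values instead.
- The arm hid the column from the top camera at the end, so the lid's final check is from the scene camera only.

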